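# Seal check at the spice stall

### The arm

A 6-joint arm with a two-finger parallel gripper is mounted at the origin on the work surface. World frame = base frame: x ahead of the robot, y to its left, z up, the work surface at z = 0. Lengths are in m, angles in degrees, forces in N, time in s.
With the tool pointing down it reaches from about 0.4 to 0.825 m from the base axis. Payload 7 kg.
Tool frame: the origin (TCP) lies midway between the tips of the shut fingers; the grasp point (between the pads) lies 19 mm behind it; z points along the fingers, y is the direction in which the jaws open and shut (so a half turn about z gives the same grasp; the last joint's range is limited). The gripper opens to 88 mm and grips with 3 to 60 N. Pads are 19 mm wide; open, the fingers measure 130 mm over their backs; the gripper's body (78 mm by 193 mm) begins 47 mm behind the grasp point.
Start: joints at [87.955, 20.546, 0.682, 0, -70.136, -16.507], TCP at [0.215, 0.64, 0.227] pointing down, gripper open.
Joint ranges: [-176.03, 176.03], [-82.01, 121.73], [-58.28, 71.71], [-173.87, 95.51], [-174.79, -0.11], [-173.66, 173.66]. Speed limits (degrees/s): [136.94, 136.94, 172.46, 180, 180, 180].

### API

Orientations are given as a 3x3 rotation matrix whose columns are the frame's x, y, z axes.
In Python, from rig import robot gives the robot as it stands. Calls block until the motion is done:
- robot.goto(position, orientation): joint-space move of the TCP to a pose.
- robot.servo_line(position, ori=None, speed=0.15): straight line of the TCP; ori=None keeps the orientation; speed is the mean speed in m/s.
- robot.movej(angles): joint-space move.
- robot.move_gripper(opening): opening from 0.0 (shut) to 1.0 (fully open); the grip force is fixed at half the most; returns when the fingers have stopped.
- robot.dwell(seconds).
- robot.ik(position, orientation): joint angles nearest the present ones, or None.
- robot.grab_frame(name): name is "scene" or "top" or "wrist"; returns (picture, depth): 384x512x3 uint8, red, green, blue; 384x512 float32, m along the optical axis (not along the pixel's ray), 0 where there is no reading.
- robot.camera_info(name): a dict with "vfov" (degrees; the focal length in pixels is half the picture's height over the tangent of half this angle, whatever the lens; pixels are square), "cx", "cy" (the principal point, pixels), "view" (4x4, takes a point from world to camera coordinates); the wrist camera has in their place "T_tool_cam" (4x4, takes a point from camera to tool coordinates, whose origin is the TCP and whose axes are the flange's). Camera axes: x right, y down, z forward; pixel columns grow to the right and rows downward; lengths in m; the calibration is good to about 2 mm. A picture is of the moment at which its call begins: read the wrist's pose just before it. camera_info takes no time and is no camera call.
A pose or a line that the arm cannot do raises robot.Unreachable and nothing moves.
- robot.job_done(): hands the job in, once; it reports no verdict.
Readings, each from a call of its own:
- robot.read_t(): time.
- robot.read_qpos(): joint angles.
- robot.read_qvel(): joint speeds.
- robot.read_effort(): joint torques, N m.
- robot.read_position(): TCP position.
- robot.read_tcp_rot(): TCP orientation.
- robot.read_force(): force on the tool from outside, world axes, zero at the start.
- robot.read_ft_torque(): the same for the moment, N m.
- robot.read_grip_width(): opening from 0.0 (shut) to 1.0 (fully open).
Only numpy, scipy, OpenCV 4.12 (cv2) and the standard library are available. Lean on these libraries where they do the work, as an engineer would, in place of code of your own. Each camera call takes 0.05 s, during which the arm holds its last target.

### The job

You are checking the inner seals of the flip-cap spice tins in the leaning rack. First press shut the cap of the tin that was left ajar, then flip the tallest tin's cap open to beyond square with the tin, take the plunger gauge out of its stand and rest its tip on the ringed spot in the middle of that tin's seal, gauge in line with the leaning tin and pushed gently until its plunger is about halfway in. Finish while still holding it there; leave the third tin shut and the other things on the counter undisturbed, and never push the gauge hard on the seal.

Things in the scene. Friction and masses are not known exactly. Their poses are not given: they have to be found in the camera images.
- tin_done: bare metal spice tin whose flip cap stands ajar, the one to shut; 40 mm diameter, 98 mm long, fixed in the rack, whose three tins stand side by side 78 mm apart in any order (rack 280 mm wide, 100 mm deep, at most 80 mm high), all leaning 15 degrees with their mouths towards the rack's front (roughly the robot); origin at the centre of its mouth (rim), z along the tin's axis out of the mouth, x from the mouth's centre towards the cap's hinge, y along the hinge
- tin_tall: the tallest tin, 40 mm diameter, 130 mm long, its cap shut at the start; fixed; origin at the centre of its mouth (rim), z along the tin's axis out of the mouth, x from the mouth's centre towards the cap's hinge, y along the hinge
- tin_short: the third tin, like the ajar one but shut; 40 mm diameter, 98 mm long; leave it shut; origin at the centre of its mouth (rim), z along the tin's axis out of the mouth, x from the mouth's centre towards the cap's hinge, y along the hinge
- cap_done (a joint): opening angle of the ajar tin's cap: 0 shut, growing as it swings up and back about its hinge, to 2.3 rad; starts at 0.6 to 1.1. All caps are black discs 42 mm across, 6 mm thick, lying from the rim plane (1 mm above the rim) upwards when shut, with a flat thumb tab opposite the hinge: 12 mm wide, 5 mm thick, sticking out 17 mm beyond the disc's edge. The hinge is stiff (0.02 N m) and the cap stays where it is left; there is no catch
- cap_tall (a joint): opening angle of the tallest tin's cap: 0 shut (start), 1.57 square with the tin, stops at 2.3 rad
- cap_short (a joint): opening angle of the third tin's cap, 0 shut
- done_hinge (a point): point on the hinge axis of that cap, mid-width, axes as those of its tin: 22 mm along x and 1 mm along z from the tin's origin
- tall_hinge (a point): point on the hinge axis of that cap, mid-width, axes as those of its tin: 22 mm along x and 1 mm along z from the tin's origin
- done_tab (a point): centre of the ajar cap's thumb tab; it turns with the cap. From the hinge axis it is 50 mm towards the tab and 2.5 mm up when shut; tab end at 60 mm
- tall_tab (a point): centre of the tallest tin's thumb tab, same dimensions
- spot (a point): centre of the ringed spot (a printed dark ring 15 mm across) on the tallest tin's stiff white seal, which is 36 mm across and 2 mm below the rim; z along the tin's axis, out of the mouth
- seal_tall: that seal, origin at the spot, axes as the tin's
- gauge: plunger gauge, loose, 110 to 190 g, hanging upright in its stand: origin at the underside centre of its steel barrel, z up along it. Barrel 22 mm diameter, z 0 to 40 mm; collar 34 mm diameter, z 40 to 46 mm; black round handle 26 mm diameter, z 46 to 102 mm (top)
- gauge_tip (a point): flat tip of the gauge's plunger, an 8 mm rod that sticks out 18 mm below the barrel when free and moves into it when pushed
- plunger (a joint): how far the plunger is pushed in, 0 to 14 mm (in m); its spring gives 0.4 N per mm
- stand: fixed dark wooden block 70 x 70 mm, 72 mm high, with a 26 mm through hole down its middle; the gauge's collar rests on its top. Origin at the centre of its underside
- scoop: bystander: serving spoon with steel bowl and wooden handle, 160 mm long, lying in front of the rack; origin at its underside
- jar: bystander: small glass jar with metal lid, 52 mm wide, 70 mm high, beside the gauge stand; origin at its underside
- weight: bystander: brass scale weight, 32 mm wide, 41 mm high, in front of the rack; origin at its underside
- label_roll: bystander: roll of paper labels, 68 mm wide, 32 mm high, lying flat behind the rack; origin at its underside
- mill: bystander: dark wooden pepper mill, 56 mm wide, 145 mm high, left of the rack; origin at its underside
- bowl: bystander: white tasting bowl, 90 mm wide, 40 mm high, front left; origin at its underside
- carton: bystander: small cardboard carton, 60 x 80 x 50 mm, right rear; origin at its underside
Not all that is in view belongs to the job. Leave any pink or purple look-alike of the stand alone.

How it is judged (in metres and radians):
On the way, in this order (a step that is already met when the one before it is completed fails the run):
1. the ajar tin's cap is pressed shut (value of joint cap_done below 0.08 rad and value of joint cap_tall below 0.2 rad), for 0.2 s.
2. the tallest tin's cap is flipped open beyond square (value of joint cap_tall above 1.5 rad and value of joint cap_done below 0.1 rad), for 0.2 s.
3. the gauge is out of its stand and in the gripper (contact force between gauge and the fingers above 2 N and contact force between gauge and stand below 0.1 N and distance of gauge from where it was at the start of the episode above 0.065 m), for 0.2 s.
At the end, for the whole second after the job is handed in: Gripper holding the gauge still, off its stand: tip within 6.5 mm of the spot, within 8 degrees of the tin's axis, plunger 3 to 11 mm in, 0.8 to 6 N on the seal; first and third caps under 0.1 rad, tallest tin's cap past 1.45 rad (distance between gauge_tip and spot below 0.0065 m and angle between the z axis of gauge and the z axis of seal_tall, either way round below 0.14 rad and z of gauge in the frame of seal_tall above 0 m and value of joint plunger between 0.003 and 0.011 m and contact force between gauge and seal_tall between 0.8 and 6 N and contact force between gauge and the fingers above 2 N and contact force between gauge and stand below 0.1 N and linear speed of gauge below 0.02 m/s and value of joint each of cap_done, cap_short below 0.1 rad and value of joint cap_tall above 1.45 rad); the arm keeps its last pose, push and grip.
It fails at once if the gauge is pushed hard on the seal (over 12 N) (contact force between gauge and seal_tall above 12 N).
It fails at once if the third tin is opened (value of joint cap_short above 0.3 rad).
It fails at once if a bystander is disturbed (moved over 30 mm) (distance of any of scoop, jar, weight, label_roll, mill, bowl, carton from where it was at the start of the episode above 0.03 m).
It also fails if it takes over 67 s, if anything falls off the work surface, if the arm or the gripper's body presses on something with over 40 N, if the wrist force passes 120 N, or if a joint passes its speed limit or range.

## Working session

There is one attempt and no reset: what is moved stays moved. The work goes in short steps, each a Python script; the robot and the scene stay as the last script left them, time stands still between calls to the robot, and variables do not carry over. Pictures are saved under pics/ and viewed, and the job is handed in when it is done.

```bash
ls; mkdir -p pics; python3 - <<'E'
from rig import robot
import cv2,numpy as np
print(robot.read_t(),robot.read_position(),robot.read_tcp_rot())
for n in("scene","top","wrist"):
    im,d=robot.grab_frame(n); np.savez(f"pics/{n}0.npz",im=im,d=d)
    cv2.imwrite(f"pics/{n}0.png",im[:,:,::-1]); print(n,robot.camera_info(n),(d>0).mean())
E
```

```text
pics
0.0 [0.21463215 0.63943442 0.22560574] [[ 9.47996101e-01 -3.18281677e-01 -4.07918934e-04]
 [-3.18281906e-01 -9.47994645e-01 -1.66781195e-03]
 [ 1.44129019e-04  1.71091244e-03 -9.99998526e-01]]
scene {'vfov': 47.044642650801066, 'cx': 254.15132631546814, 'cy': 193.64816556652994, 'view': array([[ 0.89470529,  0.44657562, -0.00852365, -0.46150323],
       [ 0.26998509, -0.55591513, -0.78617201, -0.02463281],
       [-0.35582368,  0.701091  , -0.61794897,  1.59859019],
       [ 0.        ,  0.        ,  0.        ,  1.        ]])} 0.99603271484375
top {'vfov': 49.635920791709495, 'cx': 254.35504886394054, 'cy': 198.05453537027765, 'view': array([[ 1.35663037e-02, -9.99842838e-01,  1.14129504e-02,
         1.95690860e-04],
       [-9.91804950e-01, -1.49056451e-02, -1.26888780e-01,
         5.14000348e-01],
       [ 1.27038956e-01, -9.59800897e-03, -9.91851290e-01,
         1.15348089e+00],
       [ 0.00000000e+00,  0.00000000e+00,  0.00000000e+00,
         1.00000000e+00]])} 0.9960988362630209
wrist {'vfov': 64.23618665153043, 'cx': 254.34809497133008, 'cy': 187.26302760409487, 'T_tool_cam': array([[-6.33881434e-04, -9.59170598e-01, -2.82827443e-01,
         7.57090715e-02],
       [ 9.99999334e-01, -8.80759723e-04,  7.45747357e-04,
         7.42166300e-04],
       [-9.64401958e-04, -2.82826782e-01,  9.59170517e-01,
        -1.58329054e-01],
       [ 0.00000000e+00,  0.00000000e+00,  0.00000000e+00,
         1.00000000e+00]])} 0.9959309895833334
```

View pics/scene0.png

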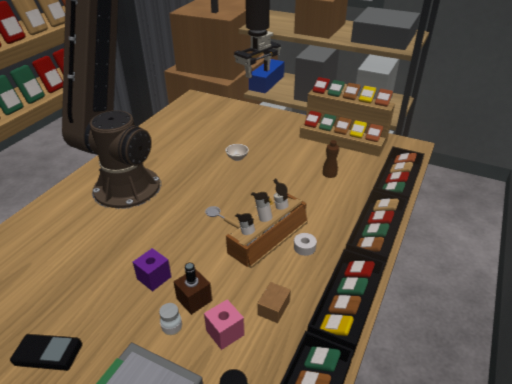

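View pics/top0.png

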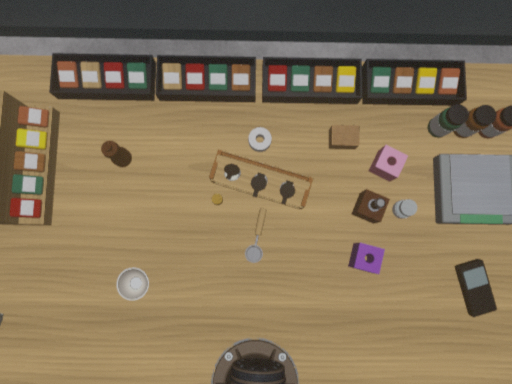

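View pics/wrist0.png

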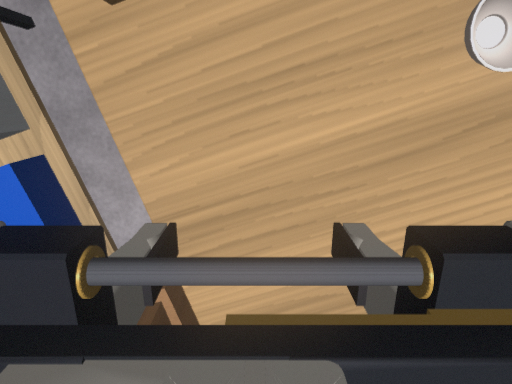

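```bash
cat > h.py <<'E'
import numpy as np,cv2
from rig import robot
def cam(name,T=None):
    ci=robot.camera_info(name); f=192/np.tan(np.radians(ci['vfov']/2))
    if name=='wrist':
        W=T@ci['T_tool_cam']
    else: W=np.linalg.inv(ci['view'])
    return f,ci['cx'],ci['cy'],W
def tool():
    T=np.eye(4);T[:3,:3]=robot.read_tcp_rot();T[:3,3]=robot.read_position();return T
def cloud(d,c):
    f,cx,cy,W=c; v,u=np.mgrid[:384,:512]
    P=np.stack([(u-cx)/f*d,(v-cy)/f*d,d],-1)
    return P@W[:3,:3].T+W[:3,3]
def project(p,c):
    f,cx,cy,W=c; q=np.linalg.inv(W)@np.r_[p,1]; return cx+f*q[0]/q[2],cy+f*q[1]/q[2]
def ray(u,v,c):
    f,cx,cy,W=c; r=W[:3,:3]@np.array([(u-cx)/f,(v-cy)/f,1]); return W[:3,3],r/np.linalg.norm(r)
def onz(u,v,z,c):
    o,r=ray(u,v,c); return o+r*(z-o[2])/r[2]
def shot(name,tag):
    T=tool() if name=='wrist' else None
    im,d=robot.grab_frame(name)
    np.savez(f'pics/{tag}.npz',im=im,d=d,T=np.eye(4) if T is None else T)
    cv2.imwrite(f'pics/{tag}.png',im[:,:,::-1]); return im,d,cam(name,T)
def load(name,tag):
    z=np.load(f'pics/{tag}.npz'); return z['im'],z['d'],cam(name,z['T'] if 'T' in z else None)
E
python3 - <<'E'
from h import *
np.set_printoptions(precision=3,suppress=True)
im,d,c=load('top','top0');P=cloud(d,c)
for n,(u,v) in dict(tinL=(232,170),tinM=(259,180),tinR=(288,187),tabL=(232,177),tabM=(256,192),tabR=(285,200),rackL=(213,170),rackR=(308,195),rackTL=(215,154),rackTR=(310,182),gauge=(377,205),stand=(365,205),jar=(405,208),weight=(217,199),scoop=(254,254),scooph=(262,212),roll=(267,130),mill=(110,148),bowl=(133,284),carton=(345,136),purple=(369,258),pink=(390,162)).items(): print(n,P[v,u])
for t in('scene','top'):
    im=load(t,t+'0')[0]; s=im[160:280,200:320] if t=='scene' else im[140:270,190:420]
    cv2.imwrite(f'pics/{t}_crop.png',cv2.resize(s,None,fx=3.4 if t=='top' else 5,fy=3.4 if t=='top' else 5,interpolation=3)[:,:,::-1])
E
```

```text
tinL [0.574 0.068 0.139]
tinM [ 0.546 -0.003  0.152]
tinR [ 0.534 -0.081  0.117]
tabL [0.56  0.069 0.109]
tabM [0.516 0.004 0.139]
tabR [ 0.5   -0.073  0.113]
rackL [0.586 0.124 0.074]
rackR [ 0.52  -0.14   0.073]
rackTL [ 0.649  0.126 -0.001]
rackTR [ 0.556 -0.146  0.071]
gauge [ 0.488 -0.314  0.13 ]
stand [ 0.494 -0.298  0.073]
jar [ 0.488 -0.41   0.068]
weight [0.508 0.113 0.042]
scoop [0.355 0.006 0.003]
scooph [ 0.475 -0.015  0.022]
roll [ 0.725 -0.028 -0.002]
mill [0.627 0.39  0.14 ]
bowl [0.266 0.349 0.002]
carton [ 0.695 -0.25   0.051]
purple [ 0.349 -0.319  0.026]
pink [ 0.627 -0.387  0.026]
```

View pics/scene_crop.png

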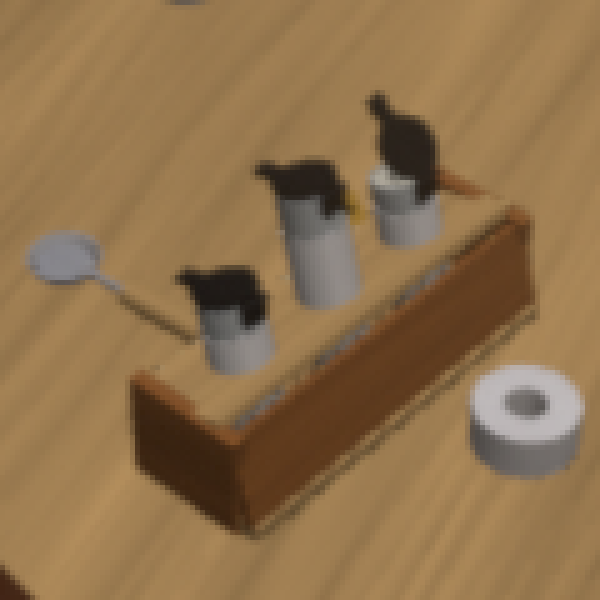

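View pics/top_crop.png

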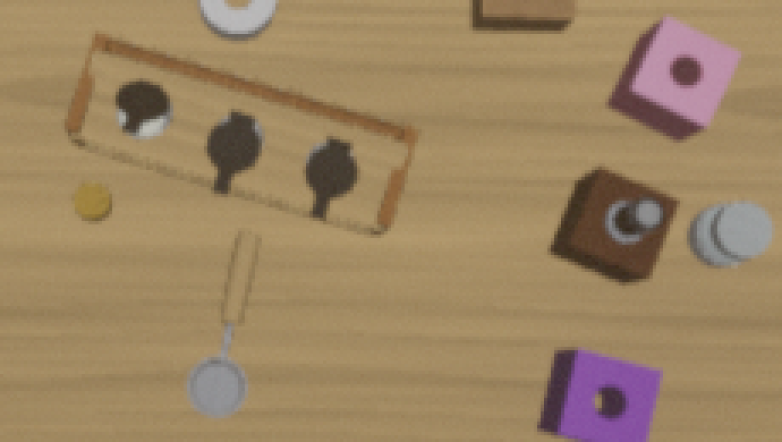

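```bash
python3 - <<'E'
from h import *
np.set_printoptions(precision=2,suppress=True)
back=np.array([.97,-.24,0]);back/=np.linalg.norm(back)
def R(x,z):
    z=z/np.linalg.norm(z);x=x-z*(x@z);x/=np.linalg.norm(x);return np.stack([x,np.cross(z,x),z],1)
for s in(1,-1):
  for p in ([.45,0,.35],[.55,0,.35],[.40,.0,.30],[.62,0,.35]):
    print('down',s,p,robot.ik(p,R(s*back,np.array([0,0,-1.]))))
  for el in(0,15,30,45,60):
    e=np.radians(el); z=back*np.cos(e)+np.array([0,0,-np.sin(e)])
    print('push',s,el,robot.ik([.50,0.0,.12],R(s*np.array([0,0,1.])*1,z)),robot.ik([.58,0.0,.2],R(s*np.array([0,0,1.])*1,z)))
E
```

```text
down 1 [0.45, 0, 0.35] [ 25.23  -4.88 -13.59   0.   -81.29  50.87]
down 1 [0.55, 0, 0.35] [ 20.41   5.45  -3.19   0.   -81.36  55.69]
down 1 [0.4, 0.0, 0.3] [ 28.65  -9.4  -23.67   0.   -75.73  47.45]
down 1 [0.62, 0, 0.35] [ 18.02  12.45   5.23   0.   -82.79  58.08]
push 1 0 None None
push 1 15 None None
push 1 30 None [ -23.84   -1.71  -54.12 -158.05  -23.58 -105.26]
push 1 45 None None
push 1 60 None [ 22.47  -2.19 -54.77  55.15 -21.18   4.22]
down -1 [0.45, 0, 0.35] [  25.23   -4.88  -13.59    0.    -81.29 -129.13]
down -1 [0.55, 0, 0.35] [  20.41    5.45   -3.19    0.    -81.36 -124.31]
down -1 [0.4, 0.0, 0.3] [  28.65   -9.4   -23.67    0.    -75.73 -132.55]
down -1 [0.62, 0, 0.35] [  18.02   12.45    5.23    0.    -82.79 -121.92]
push -1 0 None None
push -1 15 None None
push -1 30 None [ -23.84   -1.71  -54.12 -158.05  -23.58   74.74]
push -1 45 None None
push -1 60 None None
```

```bash
python3 - <<'E'
from h import *
np.set_printoptions(precision=0,suppress=True)
back=np.array([.97,-.24,0]);back/=np.linalg.norm(back);up=np.array([0,0,1.])
def R(s,phi):
    p=np.radians(phi); z=back*np.sin(p)-up*np.cos(p); x=s*(back*np.cos(p)+up*np.sin(p)); return np.stack([x,np.cross(z,x),z],1)
for name,p in dict(tab0=[.50,0.0,.13],tab45=[.53,0,.18],tab80=[.57,0,.2],tab110=[.62,0,.19]).items():
  for s in (1,-1):
    for phi in(40,30,20,10,0,-15,-30,-45,-60):
      print(name,s,phi,robot.ik(p,R(s,phi)))
E
```

```text
tab0 1 40 None
tab0 1 30 None
tab0 1 20 [ 30.  -2. -56.  35. -25.  16.]
tab0 1 10 [ 28.   3. -41.  11. -39.  41.]
tab0 1 0 [ 23.   9. -29.   0. -52.  54.]
tab0 1 -15 [ 16.  18. -15.  -8. -70.  63.]
tab0 1 -30 [ 12.  28.  -3. -13. -87.  68.]
tab0 1 -45 [   9.   37.    7.  -16. -102.   70.]
tab0 1 -60 [   7.   47.   16.  -20. -116.   70.]
tab0 -1 40 None
tab0 -1 30 None
tab0 -1 20 [  30.   -2.  -56.   35.  -25. -164.]
tab0 -1 10 [  28.    3.  -41.   11.  -39. -139.]
tab0 -1 0 [  23.    9.  -29.    0.  -52. -126.]
tab0 -1 -15 [  16.   18.  -15.   -8.  -70. -117.]
tab0 -1 -30 [  12.   28.   -3.  -13.  -87. -112.]
tab0 -1 -45 [   9.   37.    7.  -16. -102. -110.]
tab0 -1 -60 [   7.   47.   16.  -20. -116. -110.]
tab45 1 40 None
tab45 1 30 None
tab45 1 20 [ 30.  -2. -46.  25. -34.  27.]
tab45 1 10 [ 26.   3. -33.   9. -47.  45.]
tab45 1 0 [ 21.   9. -21.   0. -60.  55.]
tab45 1 -15 [ 16.  18.  -7.  -7. -77.  63.]
tab45 1 -30 [ 12.  28.   4. -12. -94.  67.]
tab45 1 -45 [   9.   37.   15.  -17. -109.   68.]
tab45 1 -60 [   7.   46.   23.  -21. -123.   67.]
tab45 -1 40 None
tab45 -1 30 None
t
[... 1199 characters left out ...]
35.  22. -35.  35.]
tab110 1 10 [ 22.  11. -21.   8. -50.  50.]
tab110 1 0 [ 18.  17. -10.   0. -64.  58.]
tab110 1 -15 [ 14.  26.   5.  -7. -83.  64.]
tab110 1 -30 [  10.   36.   19.  -12. -101.   66.]
tab110 1 -45 [   8.   45.   31.  -17. -118.   66.]
tab110 1 -60 [   6.   54.   42.  -24. -134.   63.]
tab110 -1 40 None
tab110 -1 30 None
tab110 -1 20 [  25.    6.  -35.   22.  -35. -145.]
tab110 -1 10 [  22.   11.  -21.    8.  -50. -130.]
tab110 -1 0 [  18.   17.  -10.    0.  -64. -122.]
tab110 -1 -15 [  14.   26.    5.   -7.  -83. -116.]
tab110 -1 -30 [  10.   36.   19.  -12. -101. -114.]
tab110 -1 -45 [   8.   45.   31.  -17. -118. -114.]
tab110 -1 -60 [   6.   54.   42.  -24. -134. -117.]
```

```bash
cat >> h.py <<'E'
UP=np.array([0,0,1.])
def Rt(back,s,phi):
    p=np.radians(phi); z=back*np.sin(p)-UP*np.cos(p); x=s*(back*np.cos(p)+UP*np.sin(p)); return np.stack([x,np.cross(z,x),z],1)
E
python3 - <<'E'
from h import *
back=np.array([.97,-.24,0]);back/=np.linalg.norm(back)
robot.goto([.50,0.01,.33],Rt(back,-1,0)); robot.dwell(.2)
print(robot.read_t(),robot.read_position())
shot('wrist','w1')
E
```

```text
2.8333 [0.50007197 0.0104018  0.32985203]
```

View pics/w1.png

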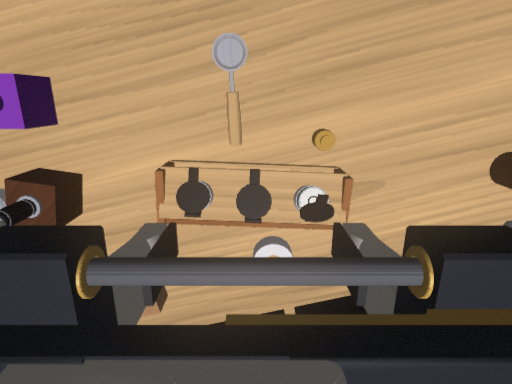

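```bash
python3 - <<'E'
from h import *
back=np.array([.97,-.24,0]);back/=np.linalg.norm(back)
robot.goto([.60,-.01,.26],Rt(back,-1,0)); robot.dwell(.2)
print(robot.read_t(),robot.read_position())
im,d,c=shot('wrist','w2')
cv2.imwrite('pics/w2big.png',cv2.resize(im[:250,56:456],None,fx=2,fy=2,interpolation=3)[:,:,::-1])
E
```

```text
3.6417 [ 0.59993433 -0.00967567  0.26149907]
```

View pics/w2big.png

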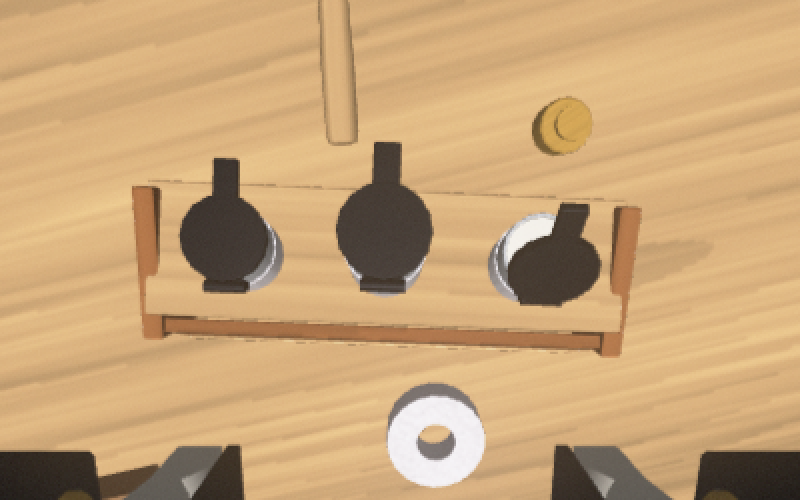

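```bash
python3 - <<'E'
from h import *
np.set_printoptions(precision=4,suppress=True)
im,d,c=load('wrist','w2');P=cloud(d,c)
dark=(im.max(2)<75)&(P[...,2]>.085)&(d>0)
dark[225:]=0
n,l,st,ce=cv2.connectedComponentsWithStats(dark.astype(np.uint8))
for i in range(1,n):
    if st[i,4]<200: continue
    Q=P[(l==i)]
    m=np.median(Q,0)
    for _ in range(6):
        U=np.linalg.svd(Q-Q.mean(0),full_matrices=0)[2]; nn=U[2]*np.sign(U[2,2]); r=(Q-Q.mean(0))@nn
        Q=Q[abs(r)<max(.0025,1.5*r.std())] if _<5 else Q
    print(i,st[i],'n',nn,'lean',np.degrees(np.arccos(nn[2])),'yaw front',np.degrees(np.arctan2(nn[1],nn[0])),len(Q),'std',r.std())
    e=cv2.morphologyEx((l==i).astype(np.uint8),cv2.MORPH_OPEN,cv2.getStructuringElement(2,(21,21)))
    D=P[e>0]; D=D[abs((D-Q.mean(0))@nn)<.003]
    tab=P[(l==i)&(cv2.dilate(e,np.ones((5,5)))==0)]; tab=tab[abs((tab-Q.mean(0))@nn)<.004]
    print('  disc c',D.mean(0),(D.max(0)+D.min(0))/2,'major axis',U[0],'Qmean',Q.mean(0),'tab',tab.mean(0))
    # extents along major axis
    s=(Q-D.mean(0))@U[0]; print('  ext',s.min(),s.max())
# rack: cloud of rim z
f=(abs(P[...,2]-.073)<.004)&(d>0); f[230:]=0
print(len(P[f]))
for (u,v) in [(56+137//2,95),(56+157//2,160),(56+605//2,170),(56+630//2,107)]: print(P[v,u])
E
```

```text
1 [ 224   71   47   66 1749] n [-0.2664  0.0775  0.9607] lean 16.106832045317038 yaw front 163.78356874755502 1748 std 0.0007294710782907858
  disc c [0.5263 0.0013 0.1476] [0.5262 0.0012 0.1479] major axis [ 0.9029 -0.3288  0.2769] Qmean [ 0.5324 -0.0003  0.1491] tab [ 0.535  -0.001   0.1498]
  ext -0.025398859427443438 0.03051080481270255
2 [ 146   80   44   66 1756] n [-0.2622  0.0757  0.962 ] lean 15.8386344179673 yaw front 163.90097696414838 1643 std 0.0007520970878803297
  disc c [ 0.5264 -0.0779  0.1205] [ 0.5269 -0.0778  0.12  ] major axis [ 0.9328 -0.2356  0.2728] Qmean [ 0.5207 -0.0767  0.1188] tab [ 0.5088 -0.075   0.1151]
  ext -0.0397259900471479 0.018169222244713863
3 [ 310  102   45   50 1410] n [ 0.5987 -0.1807  0.7803] lean 38.70990371125956 yaw front -16.796083498918666 1340 std 0.0006684274057293497
  disc c [0.5725 0.0685 0.1416] [0.5725 0.0694 0.1402] major axis [ 0.7516 -0.21   -0.6253] Qmean [0.5713 0.0694 0.1426] tab [0.5597 0.0739 0.1517]
  ext -0.0338937837046182 0.02548908037087489
5718
[ 0.4891 -0.1284  0.074 ]
[ 0.559  -0.1421  0.0758]
[0.6323 0.1048 0.0754]
[0.5659 0.1295 0.0734]
```

```bash
cat >> h.py <<'E'
YAW=np.radians(-16.5); BACK=np.array([np.cos(YAW),np.sin(YAW),0]); L=np.radians(15)
TZ=UP*np.cos(L)-BACK*np.sin(L); TX=BACK*np.cos(L)+UP*np.sin(L); TY=np.cross(TZ,TX)
RT=np.stack([TX,TY,TZ],1)
E
python3 - <<'E'
from h import *
np.set_printoptions(precision=4,suppress=True)
im,d,c=load('wrist','w2');P=cloud(d,c)
dark=(im.max(2)<75)&(P[...,2]>.085)&(d>0); dark[225:]=0
n,l,st,ce=cv2.connectedComponentsWithStats(dark.astype(np.uint8))
for i in range(1,n):
    if st[i,4]<200: continue
    Q=P[l==i]@RT
    if st[i,0]>300:
        # open cap: rotate about y
        pass
    zt=np.median(Q[:,2]); K=Q[abs(Q[:,2]-zt)<.004]
    # disc centre: min area circle fit on contour in plane: use rows
    x0=np.percentile(K[:,0],.3)
    wid=[(K[(K[:,0]>=a)&(K[:,0]<a+.003)][:,1].min(),K[(K[:,0]>=a)&(K[:,0]<a+.003)][:,1].max()) for a in np.arange(x0,x0+.06,.004) if ((K[:,0]>=a)&(K[:,0]<a+.003)).sum()>3]
    print(i,'x',K[:,0].min(),x0,K[:,0].max(),'z',zt,'y',K[:,1].min(),K[:,1].max())
    print(np.array([(a+b)/2 for a,b in wid]),np.array([b-a for a,b in wid]))
print(P[90,255],P[85,320],im[120,247])
E
```

```text
1 x 0.4996508067435962 0.5004451445082096 0.5555366536369868 z 0.011920638824951991 y 0.1313342474847389 0.17096595488146715
[0.1513 0.1514 0.1513 0.1514 0.1516 0.1514 0.1515 0.1513 0.1514 0.1512
 0.1513 0.1515 0.1516 0.1514] [0.0104 0.0103 0.0095 0.0095 0.0163 0.0274 0.0327 0.0369 0.0386 0.0396
 0.0378 0.0359 0.0309 0.0233]
2 x 0.500434351154672 0.5006360159013497 0.5626182368124437 z -0.020170431978498757 y 0.053662115432323194 0.09488477993220559
[0.0739 0.074  0.0742 0.0742 0.073  0.0735 0.0736 0.0745 0.0742 0.0744
 0.0746 0.075  0.0746 0.0745 0.0735 0.0701] [0.0111 0.011  0.0106 0.0113 0.0165 0.0291 0.033  0.0384 0.0397 0.0411
 0.0392 0.0372 0.0322 0.0247 0.0168 0.0097]
3 x 0.5379973737449704 0.5391072688199031 0.5509517665924127 z 0.0012463886521847174 y 0.20947126581492556 0.24868737688402845
[0.2135 0.2283 0.2291] [0.0025 0.0366 0.0392]
[0.5194 0.01   0.1438] [ 0.5312  0.0948 -0.001 ] [72 64 57]
```

```bash
cat >> h.py <<'E'
TALL=RT@np.array([.5380,.1514,.0049]); DONE=RT@np.array([.5380,.229,-.027]); 
def tp(o,x,y,z): return o+RT@np.array([x,y,z])
R15=Rt(BACK,-1,15)
E
python3 - <<'E'
from h import *
np.set_printoptions(precision=4,suppress=True)
print(TALL,DONE)
robot.move_gripper(0.0)
print(robot.read_t(),robot.read_grip_width())
robot.goto(tp(DONE,-3,0,90) if 0 else tp(DONE,-.003,0,.09),R15)
robot.servo_line(tp(DONE,-.003,0,.065),speed=.1); f0=robot.read_force(); print(f0,robot.read_t())
z=.065
while z>.003:
    z-=.004 if z>.016 else .0015
    robot.servo_line(tp(DONE,-.003,0,z),speed=.06); f=robot.read_force()-f0
    print(round(z,4),f@TZ,(RT.T@(robot.read_position()-DONE)))
    if f@TZ>6: break
robot.dwell(.3)
robot.servo_line(tp(DONE,-.003,0,.06),speed=.15)
print(robot.read_t())
E
```

```text
[ 0.5401 -0.0021  0.144 ] [0.57   0.07   0.1132]
5.1167 0.002813408410132859
[0.9076 0.2681 0.6512] 6.1167
0.061 -0.14886004797004973 [-0.0027 -0.      0.0611]
0.057 0.2114155487616001 [-0.0031 -0.0001  0.0569]
0.053 -0.5038319347036966 [-0.0031 -0.      0.0528]
0.049 22.368631199184072 [-0.004  -0.0002  0.0498]
7.6667
```

```bash
python3 - <<'E'
from h import *
print(robot.read_position(),robot.read_force())
im,d,c=shot('wrist','w3'); shot('scene','s3')
cv2.imwrite('pics/s3b.png',cv2.resize(load('scene','s3')[0][100:250,200:350],None,fx=4,fy=4,interpolation=3)[:,:,::-1])
E
```

```text
[0.55275967 0.07562564 0.17096158] [-0.33844278  0.023195   -0.16027672]
```

View pics/w3.png

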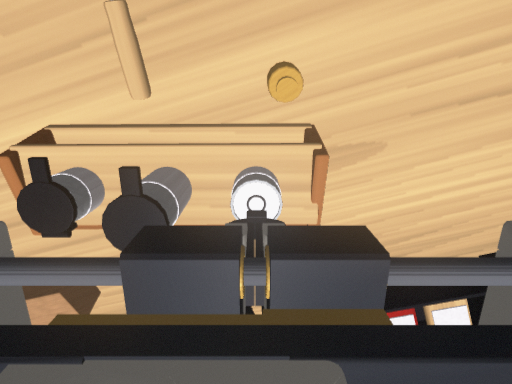

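View pics/s3b.png

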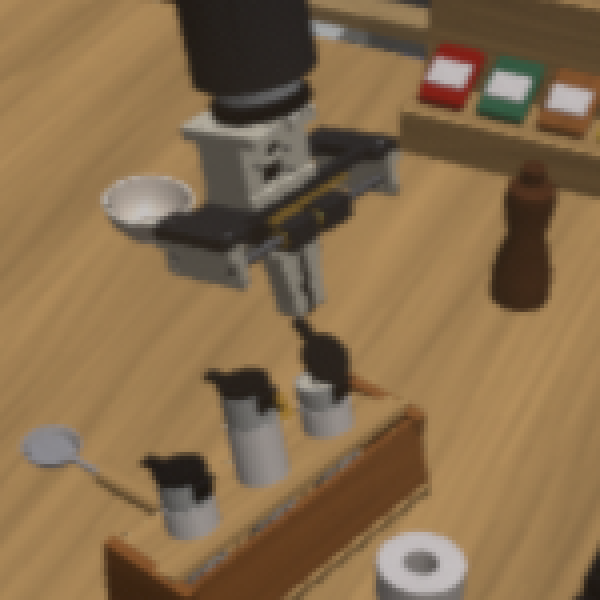

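```bash
python3 - <<'E'
from h import *
np.set_printoptions(precision=4,suppress=True)
robot.servo_line(tp(DONE,.006,0,.065),speed=.1); f0=robot.read_force(); print(f0,robot.read_t())
z=.053;x=.006
robot.servo_line(tp(DONE,x,0,z),speed=.1)
while z>.003:
    z-=.004 if z>.016 else .0015
    if z<.025: x=max(-.004,x-.003)
    robot.servo_line(tp(DONE,x,0,z),speed=.06); f=robot.read_force()-f0
    print(round(z,4),RT.T@f,(RT.T@(robot.read_position()-DONE)))
    if f@TZ>8: break
robot.dwell(.3)
robot.servo_line(tp(DONE,x,0,.06),speed=.15)
print(robot.read_t())
shot('wrist','w4')
E
```

```text
[ 0.6946  0.3897 -1.1136] 8.0167
0.049 [ 0.0063 -0.4873  1.2756] [ 0.0059 -0.0001  0.0489]
0.045 [-0.1445  0.0267  0.1368] [ 0.0059 -0.0001  0.0448]
0.041 [-0.2958 -0.5871  2.0899] [ 0.0059 -0.0001  0.0408]
0.037 [-0.4725 -0.2736  1.7129] [ 0.0059 -0.0001  0.0368]
0.033 [-0.6655 -0.2114  0.0473] [ 0.0058 -0.0002  0.0327]
0.029 [ 0.6914 -0.0617  1.2795] [ 0.0058 -0.0001  0.0287]
0.025 [-0.3639 -0.7059  1.4708] [ 0.0026 -0.0003  0.0247]
0.021 [-0.0418 -0.7553  2.0076] [-0.0004 -0.0002  0.0207]
0.017 [ 0.2643 -0.1908  1.5077] [-0.0034 -0.0002  0.0167]
0.013 [-0.5069 -0.3961  0.9732] [-0.0042 -0.0002  0.0127]
0.0115 [-0.318  -0.463   1.1051] [-0.004  -0.      0.0114]
0.01 [-0.7464 -0.5646  1.7519] [-0.004  -0.      0.0099]
0.0085 [-0.3138  0.2404  1.5283] [-0.004  -0.0001  0.0084]
0.007 [ 0.4293 -1.052   2.3292] [-0.0039  0.0001  0.0071]
0.0055 [-7.371  -0.8933 19.1341] [-0.0038  0.0001  0.0067]
12.85
```

View pics/w4.png

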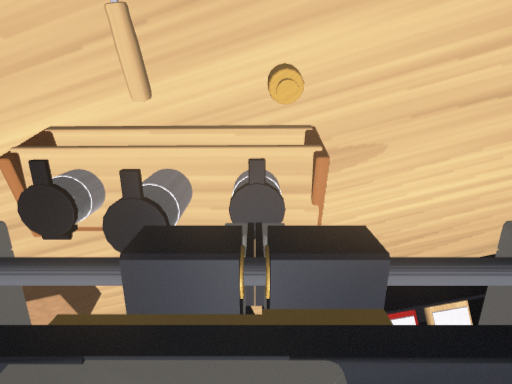

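```bash
python3 - <<'E'
from h import *
np.set_printoptions(precision=1,suppress=True)
H=tp(TALL,.022,0,.001)
off=np.array([-.054,0,-.0075])  # TCP rel hinge in shut frame
for th in range(0,106,15):
    t=np.radians(th); x=off[0]*np.cos(t)+off[2]*np.sin(t)*1; 
    # rotation taking -x -> +z : -x*(cos) + z*(sin)
    r=-off[0]; pos=H+TX*(-r*np.cos(t)+off[2]*np.sin(t))+TZ*(r*np.sin(t)+off[2]*np.cos(t))
    print(th,pos*1000,robot.ik(pos,Rt(BACK,-1,15-th)))
E
```

```text
0 [512.    6.2 129.4] [  30.     2.3  -46.7   20.6  -32.3 -153.1]
15 [508.4   7.3 143.1] [  23.     9.1  -26.8    0.   -54.1 -129.5]
30 [508.3   7.3 157.4] [  16.4   17.5  -11.7   -8.4  -73.7 -119.6]
45 [511.7   6.3 171.1] [  11.7   26.6    1.3  -13.7  -91.7 -115.3]
60 [518.5   4.3 183.5] [   8.3   35.9   13.   -18.2 -108.5 -114. ]
75 [528.1   1.5 193.7] [   5.8   45.    23.4  -23.4 -124.1 -115.2]
90 [539.8  -2.  200.9] [   3.8   53.5   32.4  -30.6 -138.7 -119.5]
105 [553.   -5.9 204.6] [   1.7   60.8   39.8  -42.6 -152.5 -129.2]
```

```bash
cat >> h.py <<'E'
H=tp(TALL,.022,0,.001)
def arc(th,r=.054,dz=-.0075):
    t=np.radians(th)
    return H+TX*(-r*np.cos(t)+dz*np.sin(t))+TZ*(r*np.sin(t)+dz*np.cos(t)), Rt(BACK,-1,15-th)
E
python3 - <<'E'
from h import *
np.set_printoptions(precision=4,suppress=True)
p,R=arc(0)
robot.servo_line(tp(DONE,0,0,.12),speed=.25)
robot.move_gripper(.42)
robot.goto(p+TZ*.06,R15)
print(robot.read_t())
im,d,c=shot('wrist','w5')
f0=robot.read_force()
robot.servo_line(p+TZ*.012,speed=.1); robot.servo_line(p,speed=.05)
print(robot.read_force()-f0, RT.T@(robot.read_position()-TALL))
shot('wrist','w6')
print(robot.read_t())
E
```

```text
14.55
[ 0.4219 -0.5146 -0.02  ] [-0.0322 -0.0002 -0.0067]
15.675
```

View pics/w6.png

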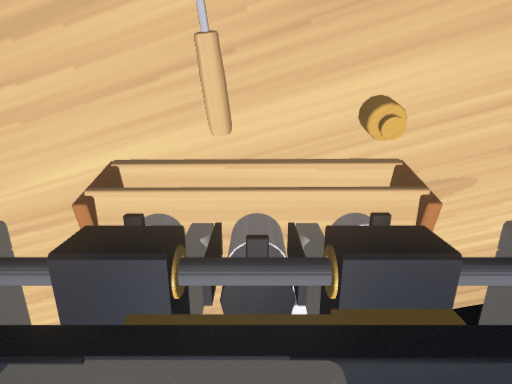

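```bash
python3 - <<'E'
from h import *
np.set_printoptions(precision=2,suppress=True)
f0=robot.read_force()
robot.move_gripper(0.0); print('grip',robot.read_grip_width(),robot.read_force()-f0,robot.read_t())
for th in range(4,101,4):
    p,R=arc(th); robot.servo_line(p,R,speed=.04)
    f=robot.read_force()-f0
    if th%12==0: print(th,f,np.linalg.norm(robot.read_position()-p)*1000,robot.read_grip_width(),robot.read_t())
    if np.linalg.norm(f)>35: print('stop',th,f);break
shot('scene','s7'); shot('top','t7')
cv2.imwrite('pics/s7b.png',cv2.resize(load('scene','s7')[0][100:250,200:350],None,fx=4,fy=4,interpolation=3)[:,:,::-1])
E
```

```text
grip 0.12724567208492968 [-1.95  5.35 -0.64] 16.225
12 [-3.94  9.58  0.21] 0.9407692774424822 0.12727362394323966 17.0083
24 [-2.38 10.31  1.25] 1.2046139140765422 0.12620512066480633 17.7583
36 [-1.66  8.97  1.27] 1.5188176906540443 0.12440753081134844 18.5083
48 [-1.74  9.44  3.53] 1.825855615723142 0.128981099427339 19.2583
60 [-0.88  9.55  5.61] 1.9287620774307979 0.12934900211373 20.0083
72 [0.24 8.96 6.94] 1.9233587484097432 0.13400182870909422 20.7583
84 [0.19 8.72 7.84] 1.8137566744538016 0.1260880882831483 21.5083
96 [1.26 8.36 8.9 ] 1.7100106936337582 0.12879199626241167 22.2583
```

View pics/s7b.png

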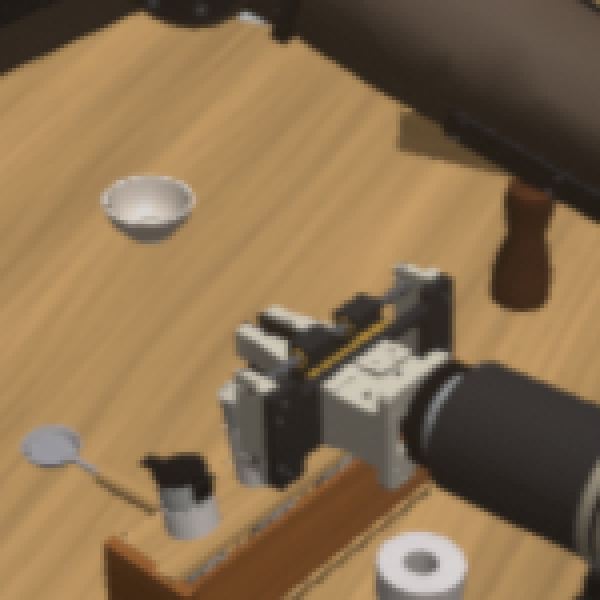

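```bash
python3 - <<'E'
from h import *
np.set_printoptions(precision=3,suppress=True)
robot.move_gripper(.45)
p=robot.read_position();R=robot.read_tcp_rot()
robot.servo_line(p-R[:,2]*.035+UP*.004,speed=.1)
p=robot.read_position(); robot.servo_line(p+UP*.12,speed=.2)
back=BACK
robot.goto([.56,-.02,.35],Rt(BACK,-1,0)); robot.move_gripper(1.0)
print(robot.read_t(),robot.read_force())
im,d,c=shot('wrist','w8'); shot('top','t8');shot('scene','s8')
E
```

```text
26.8333 [0.749 0.124 0.45 ]
```

View pics/w8.png

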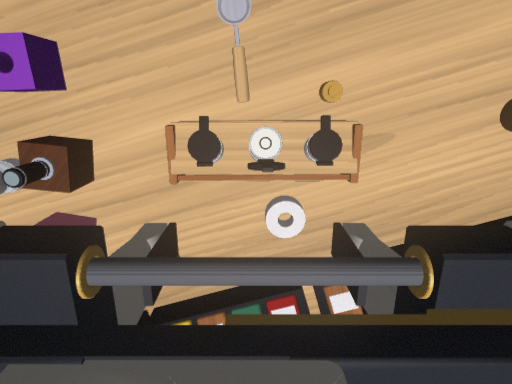

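View pics/s8.png

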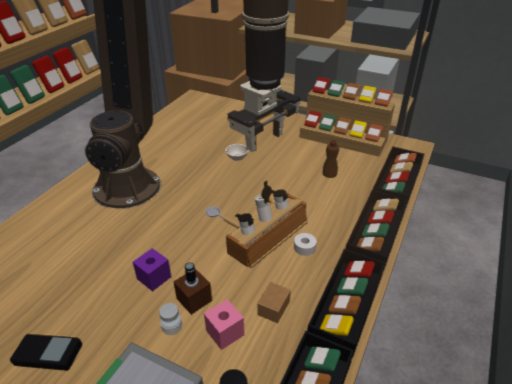

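```bash
python3 - <<'E'
from h import *
np.set_printoptions(precision=4,suppress=True)
im,d,c=load('wrist','w8');P=cloud(d,c)
spot=tp(TALL,0,0,-.002); print('spot',spot,'proj',project(spot,c))
g=im[125:160,245:290].astype(int).min(2)
m=np.zeros(im.shape[:2],bool); m[125:160,247:285]=(g[:, 2:40]<110)&(g[:,2:40]>=0)
# ring: dark inside white
n,l,st,ce=cv2.connectedComponentsWithStats(m.astype(np.uint8))
for i in range(1,n):
    if st[i,4]>8: print(st[i],ce[i],np.median(P[l==i],0))
w=(im.min(2)>190); w[:120]=0;w[165:]=0;w[:,:240]=0;w[:,290:]=0
v,u=np.nonzero(w); print('white',u.mean(),v.mean(),len(u),(RT.T@(P[w]-TALL).T).mean(1), np.ptp(u),np.ptp(v))
robot.goto([.53,-.30,.30],Rt(BACK,-1,0)); robot.dwell(.15)
im,d,c=shot('wrist','w9'); print(robot.read_t())
cv2.imwrite('pics/w8c.png',cv2.resize(load('wrist','w8')[0][100:200,160:370],None,fx=3.8,fy=3.8,interpolation=3)[:,:,::-1])
E
```

```text
spot [ 0.5405 -0.0022  0.142 ] proj (np.float64(264.8599775074108), np.float64(143.61546051786414))
[258 159  15   1  15] [265. 159.] [ 0.5571 -0.007   0.1498]
white 264.9387464387464 142.48433048433048 702 [-0.0013  0.0001 -0.0017] 32 30
28.2833
```

View pics/w9.png

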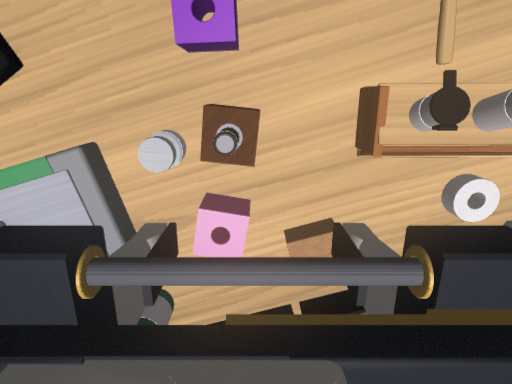

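View pics/w8c.png

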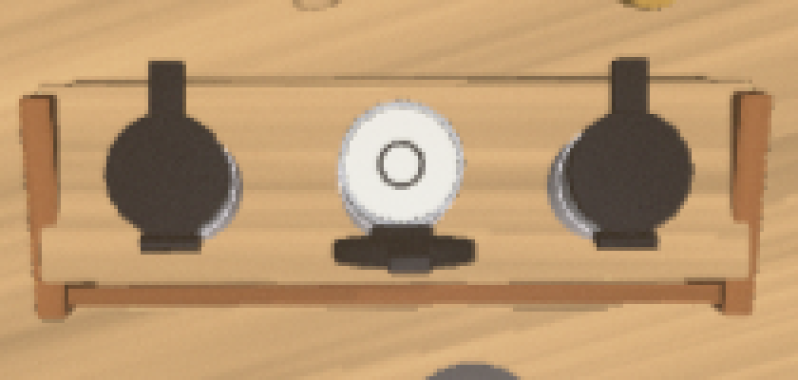

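```bash
python3 - <<'E'
from h import *
np.set_printoptions(precision=4,suppress=True)
for n,t,(u0,u1,v0,v1) in(('wrist','w9',(195,265,95,170)),('top','t8',(350,400,180,230))):
    im,d,c=load(n,t);P=cloud(d,c)
    S=P[v0:v1,u0:u1].reshape(-1,3)
    T=S[(S[:,2]>.122)&(S[:,2]<.14)]; print(n,'top',len(T),T.mean(0),(T.min(0)+T.max(0))/2,np.ptp(T,axis=0),np.median(T[:,2]))
    K=S[(S[:,2]>.0755)&(S[:,2]<.083)]; print(' collar',len(K),np.median(K[:,2]),(K.min(0)+K.max(0))/2,np.ptp(K,axis=0))
    B=S[(S[:,2]>.06)&(S[:,2]<.0755)]; print(' block',len(B),np.median(B[:,2]),cv2.minAreaRect(B[:,:2].astype(np.float32)))
    H_=S[(S[:,2]>.085)&(S[:,2]<.12)]; print(' side',len(H_),H_.mean(0))
E
```

```text
wrist top 486 [ 0.4924 -0.3208  0.134 ] [ 0.4931 -0.3213  0.1297] [0.0266 0.026  0.0142] 0.13446845175642969
 collar 135 0.0781618375603238 [ 0.4923 -0.3202  0.0782] [0.0311 0.0306 0.0054]
 block 2427 0.07232807584828355 ((0.49320799112319946, -0.3217814564704895), (0.07009882479906082, 0.0702805146574974), 67.57665252685547)
 side 87 [ 0.4862 -0.3138  0.0996]
top top 86 [ 0.4923 -0.3201  0.1325] [ 0.4922 -0.3205  0.1298] [0.0244 0.0247 0.0137] 0.13317978468181735
 collar 41 0.07750159848869353 [ 0.4954 -0.3174  0.0792] [0.0639 0.0293 0.0066]
 block 499 0.07111352713773988 ((0.4935546815395355, -0.321371853351593), (0.07159310579299927, 0.07129435241222382), 67.54582977294922)
 side 35 [ 0.4896 -0.3123  0.1025]
```

```bash
python3 - <<'E'
from h import *
np.set_printoptions(precision=3,suppress=True)
R=Rt(BACK,-1,0); g=np.array([.4928,-.3208,0])
robot.move_gripper(.75)
robot.goto(g+UP*.18,R)
robot.servo_line(g+UP*.095,speed=.1); robot.dwell(.1)
f0=robot.read_force(); print(f0,robot.read_position(),robot.read_t())
robot.move_gripper(0.0); print('grip',robot.read_grip_width(),robot.read_force()-f0)
robot.servo_line(g+UP*.215,speed=.1); robot.dwell(.2)
print(robot.read_force()-f0,robot.read_position(),robot.read_grip_width(),robot.read_t())
shot('wrist','w10');shot('scene','s10')
E
```

```text
[ 0.142 -0.062  0.893] [ 0.493 -0.321  0.096] 30.5833
grip 0.28714972050641707 [ 0.148  1.032 -0.475]
[-1.288 -0.471 -2.318] [ 0.493 -0.321  0.214] 0.29390993148047484 32.8583
```

View pics/w10.png

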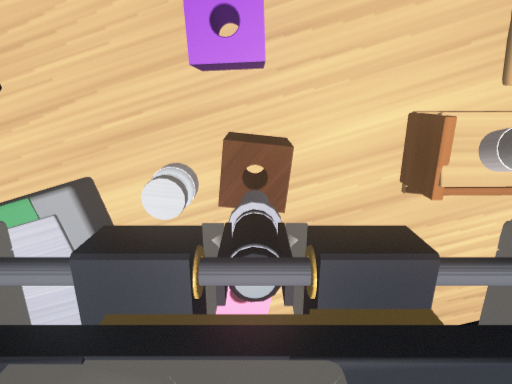

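View pics/s10.png

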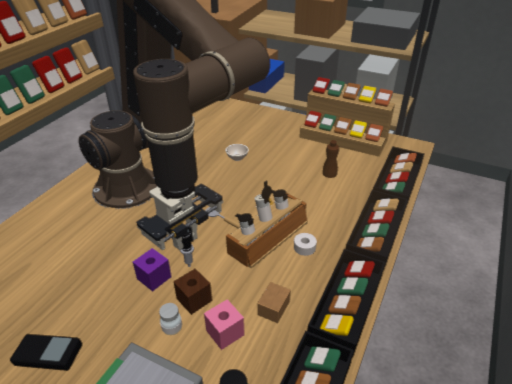

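```bash
python3 - <<'E'
from h import *
np.set_printoptions(precision=3,suppress=True)
p=robot.read_position(); robot.servo_line(p+UP*.06,speed=.15)
robot.goto(tp(TALL,0,0,-.002+.0815+.06),R15)
robot.servo_line(tp(TALL,0,0,-.002+.0815+.025),speed=.1); robot.dwell(.2)
print(RT.T@(robot.read_position()-TALL),robot.read_force(),robot.read_t())
shot('scene','s11');shot('wrist','w11');shot('top','t11')
im,d,c=load('scene','s11'); 
for z in(-.002,.023,.041,.081,.143): print(z,project(tp(TALL,0,0,z),c))
cv2.imwrite('pics/s11c.png',cv2.resize(im[130:240,210:330],None,fx=5,fy=5,interpolation=3)[:,:,::-1])
E
```

```text
[0.001 0.    0.105] [-0.318 -0.404 -1.735] 35.4583
-0.002 (np.float64(260.8262228700086), np.float64(197.2877758500059))
0.023 (np.float64(259.21689780604), np.float64(189.99399501489026))
0.041 (np.float64(258.0406294381993), np.float64(184.66291314063398))
0.081 (np.float64(255.37252145148133), np.float64(172.57051780345284))
0.143 (np.float64(251.0827949959521), np.float64(153.12862547868465))
```

View pics/s11c.png

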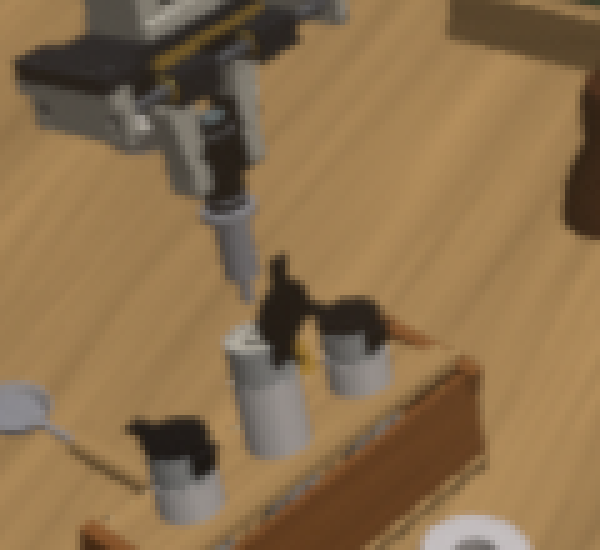

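View pics/w11.png

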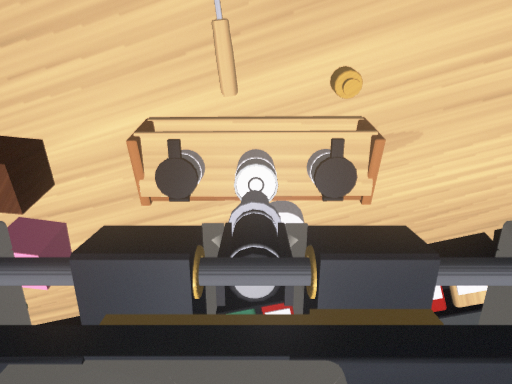

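```bash
python3 - <<'E'
from h import *
np.set_printoptions(precision=4,suppress=True)
robot.servo_line(tp(TALL,-.001,0,.085),speed=.05); robot.dwell(.3)
f0=np.mean([robot.read_force() for _ in range(5)],0); print(RT.T@(robot.read_position()-TALL),f0@TZ)
z=.085
while z>.0728:
    z-=.0015; robot.servo_line(tp(TALL,-.001,0,z),speed=.02); robot.dwell(.1)
    fs=[]
    for _ in range(4): fs.append(robot.read_force()); robot.dwell(.02)
    f=np.mean(fs,0)-f0
    print(round(z,4),(RT.T@(robot.read_position()-TALL)),RT.T@f)
    if f@TZ>4.5: break
print(robot.read_t(),robot.read_grip_width()); 
shot('wrist','w12');im,d,c=shot('scene','s12')
cv2.imwrite('pics/s12c.png',cv2.resize(im[130:240,210:330],None,fx=5,fy=5,interpolation=3)[:,:,::-1])
E
```

```text
[-0.0009  0.0001  0.0852] -2.087671937500818
0.0835 [-0.001  -0.      0.0835] [ 0.3793 -0.1317  0.5848]
0.082 [-0.001 -0.     0.082] [0.4602 0.0519 1.1137]
0.0805 [-0.001  -0.      0.0805] [0.1129 0.1895 0.3405]
0.079 [-0.001 -0.     0.079] [0.4114 0.3142 0.9661]
0.0775 [-0.0009  0.0001  0.0776] [0.6572 0.0378 1.4729]
0.076 [-0.0009  0.0001  0.0761] [0.1627 0.6034 1.8497]
0.0745 [-0.0009  0.0001  0.0746] [0.385  0.8092 2.1976]
0.073 [-0.0009  0.      0.073 ] [0.6187 0.4597 2.9901]
0.0715 [-0.0009  0.0001  0.0715] [0.8702 0.548  3.6788]
40.2 0.29128774056761564
```

View pics/s12c.png

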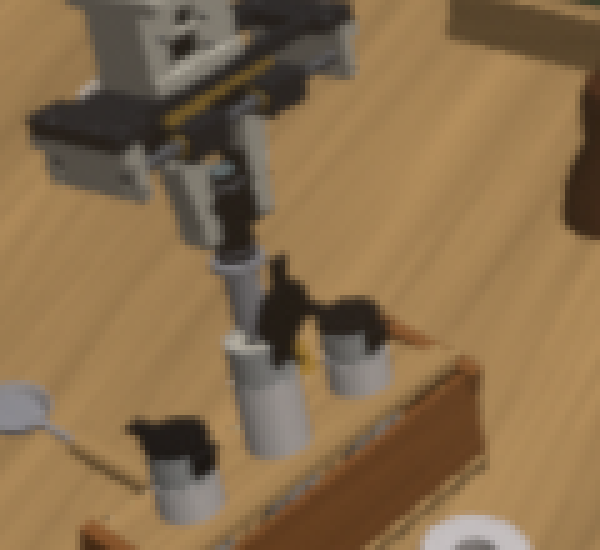

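View pics/w12.png

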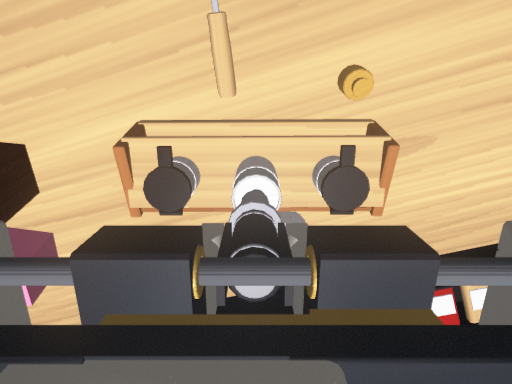

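```bash
python3 - <<'E'
from h import *
np.set_printoptions(precision=4,suppress=True)
robot.servo_line(tp(TALL,-.001,0,.0727),speed=.01); robot.dwell(.4)
fs=[]
for _ in range(15): fs.append(robot.read_force()); robot.dwell(.03)
print((np.mean(fs,0))@TZ+2.09-.6,(RT.T@(robot.read_position()-TALL)),robot.read_grip_width(),np.degrees(np.arccos(-robot.read_tcp_rot()[:,2]@TZ)))
im,d,c=shot('top','t13');P=cloud(d,c)
robot.dwell(.2)
print(robot.read_t(),abs(robot.read_qvel()).max())
robot.job_done()
E
```

```text
2.5038645260653403 [-0.001   0.      0.0727] 0.29099369245279566 0.003930143130242641
41.7167 0.09973859823664494
the job is handed in; nothing more can be done
```

I pressed the ajar tin's cap shut, flipped the tallest tin's cap open, and handed the job in at about 42 s. The gripper was holding the gauge on the ringed spot at that point. There is no verdict from the rig.

- **First cap:** my first press landed on the end of the thumb tab and stalled at about 22 N. I backed off, moved the contact towards the hinge and shut it. The fingertips stopped level with the top of a closed cap (force 19 N), and later pictures show it shut.
- **Tallest cap:** I gripped the tab and swung it through about 100° (1.75 rad). I did not measure the angle after letting go, but the pictures show it still standing open.
- **Gauge on the seal:**
  - The commanded position puts the tip about 1 mm from the ring.
  - The tool is in line with my estimate of the tin's axis to within 0.01°.
  - The plunger should be about 7 mm in, worked out from the geometry because I had no direct reading.
  - The push is about 2.5 N. The wrist force varies by about 0.5 N, so that figure is approximate.
- **Other things:** the third tin looked shut in the last pictures. The scoop, weight, label roll and jar appeared unmoved where visible. I did not measure any of them at the end.

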